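# Load the drying sheet onto the flagged rails of the rack

### The job

Pick up the aluminium drying sheet by its blue handle and slide it, handle towards you, onto the pair of rails in the small rack that the outstanding orange flag marks. Keep pushing it gently, without ramming or forcing anything, until the black bumper at the back of the rack is pressed fully home, then let go. Leave the cup, the jar and the glue bottle standing where they are.

Things in the scene. Friction and masses are not known exactly. Their poses are not given: they have to be found in the camera images.
- sheet_handle (a point): point in the middle of the sheet's blue upright handle plate, 30 mm above the sheet's underside. The plate is 10 mm thick (x), 50 mm wide (y); its top is 48 mm above the underside, the sheet's upper side 4 mm. Axes are the sheet's: +x runs from the handle to the rear edge, which enters the rack first. The handle's mid-plane is 170 mm from the rear edge, 10 mm from the front edge
- sheet_rear (a point): point in the middle of the sheet's rear edge, 2 mm above its underside; axes as for sheet_handle. The sheet is a flat perforated aluminium plate, 180 (x) x 140 (y) x 4 mm, about 0.18 kg, its centre of mass 40 to 45 mm from the handle; grip firmly, or it turns in the fingers; lying on the bench at the start
- rack: fixed rack; origin under the middle of its 150 x 190 x 10 mm base, at bench height, z up, +x into the rack (a sheet is pushed along +x). On the base stands a cage: cheeks, three rail pairs, bumper. The cage is on slotted levelling feet: it may stand up to 6 mm higher or lower and 12 mm farther forward or back than all figures given, which no measured pose shows. Base and flags do not shift
- cheeks (a point): nominal middle of the cage's open front, 98 mm above the bench (rack x = -55 mm; axes as the rack). Two upright aluminium cheeks, 146 mm apart inside, run from here 110 mm to +x, 178 mm tall, open at the top, with 20 mm flares at the mouth. Over each rail lies a dark hold-down strip, its underside 8 mm above the rail: it starts 10 mm behind this point, after a 10 mm sloping lead-in
- tongues (a point): nominal middle between the front tips of the middle rail pair, at the height of the rails' upper sides (rack x = -95 mm, 98 mm above the bench; axes as the rack). The other pairs lie 48 mm lower and 48 mm higher (50 and 146 mm). Rails are bright 12 mm wide ledges inside the cheeks; their first 40 mm are tongues before the cheeks with no hold-down, where a sheet can be set down from above by feel
- back (a point): nominal middle of the bumper's front face when fully home, 98 mm above the bench (rack x = +32 mm; axes as the rack); it marks where the sheet's rear edge ends, give or take the cage's unmeasured 12 mm
- bumper (a joint): travel of the black rubber bumper at the back of the rack, in m along the rack's +x: 0 fully forward, 0.025 fully home on a rigid end; starts at 0 to 0.010. One upright bar, 50 mm wide, behind all three levels; it yields to about 4 N and stays where it is left. Its rubber face gives about 1 mm per 7 N and springs back
- flag_low: orange flag of the lowest rail pair (50 mm), 8 x 26 x 14 mm, in the grey post at the rack's -y side. Origin: middle of its underside. Pushed in, it lies at rack y = -97 mm and only 2 mm of it show; standing out, at rack y = -121 mm. Exactly one of the three flags stands out: it marks the rail pair to load
- flag_mid: orange flag of the middle rail pair (98 mm), 8 x 26 x 14 mm, in the grey post at the rack's -y side. Origin: middle of its underside. Pushed in, it lies at rack y = -97 mm and only 2 mm of it show; standing out, at rack y = -121 mm. Exactly one of the three flags stands out: it marks the rail pair to load
- flag_high: orange flag of the highest rail pair (146 mm), 8 x 26 x 14 mm, in the grey post at the rack's -y side. Origin: middle of its underside. Pushed in, it lies at rack y = -97 mm and only 2 mm of it show; standing out, at rack y = -121 mm. Exactly one of the three flags stands out: it marks the rail pair to load
- cup: clear plastic cup, 78 mm wide, 68 mm tall, beside the rack; bystander, origin under its middle
- jar: small jar with black cap and green label, 40 mm wide, 105 mm tall; bystander, origin under its middle
- glue: white glue bottle with red tip and blue label, 43 mm wide, 128 mm tall, beside the sheet; bystander, origin under its middle
There are look-alikes about, which are no part of the job. Leave any turquoise look-alike of the part that bears sheet_handle alone.

How it is judged:
On the way, in this order (a step that is already met when the one before it is completed fails the run):
1. the sheet is lifted clear of the bench (height (world z) of sheet_handle above 0.06 m and height (world z) of sheet_rear above 0.025 m), for 0.2 s.
2. the sheet has entered the flagged rail pair (((y of flag_low in the frame of rack below -0.109 m and z of sheet_rear in the frame of rack between 0.04 and 0.068 m) or (y of flag_mid in the frame of rack below -0.109 m and z of sheet_rear in the frame of rack between 0.088 and 0.116 m) or (y of flag_high in the frame of rack below -0.109 m and z of sheet_rear in the frame of rack between 0.136 and 0.164 m)) and x of sheet_rear in the frame of rack between -0.045 and 0.06 m and y of sheet_rear in the frame of rack between -0.012 and 0.012 m and angle between the x axis of sheet_rear and the x axis of rack, either way round below 0.08 rad and angle between sheet_rear's own z axis and vertical below 0.1 rad), for 0.1 s.
At the end, for the whole second after the job is handed in: The sheet lies in the rail pair whose flag stands out, square (within 0.08 rad) and level, handle outside, released and at rest; its rear edge is at the bumper and the bumper is within 1.5 mm of its fully home position (((y of flag_low in the frame of rack below -0.109 m and z of sheet_rear in the frame of rack between 0.04 and 0.068 m) or (y of flag_mid in the frame of rack below -0.109 m and z of sheet_rear in the frame of rack between 0.088 and 0.116 m) or (y of flag_high in the frame of rack below -0.109 m and z of sheet_rear in the frame of rack between 0.136 and 0.164 m)) and x of sheet_rear in the frame of rack between 0.012 and 0.048 m and y of sheet_rear in the frame of rack between -0.012 and 0.012 m and angle between the x axis of sheet_rear and the x axis of rack, either way round below 0.08 rad and angle between sheet_rear's own z axis and vertical below 0.1 rad and value of joint bumper above 0.0235 m and contact force between the fingers and sheet below 0.1 N and linear speed of sheet below 0.02 m/s); the robot touches nothing.
It fails at once if the sheet is rammed or forced: more than 25 N between sheet and rack (contact force between sheet and rack above 25 N).
It fails at once if the arm or the fingers press on the rack or its bumper with more than 10 N (contact force between any of the arm, the fingers and rack above 10 N).
It fails at once if the cup is pushed away by more than 25 mm or tipped (distance of cup from where it was at the start of the episode above 0.025 m or angle between cup's own z axis and vertical above 0.3 rad).
It fails at once if the jar is pushed away by more than 25 mm or tipped (distance of jar from where it was at the start of the episode above 0.025 m or angle between jar's own z axis and vertical above 0.3 rad).
It fails at once if the glue is pushed away by more than 25 mm or tipped (distance of glue from where it was at the start of the episode above 0.025 m or angle between glue's own z axis and vertical above 0.3 rad).
It also fails if it takes over 58 s, if anything falls off the work surface, if the arm or the gripper's body presses on something with over 40 N, if the wrist force passes 120 N, or if a joint passes its speed limit or range.

### The arm

A 7-joint arm with a two-finger parallel gripper is mounted at the origin on a cart in front of the work surface, level with it; the furniture and walls round the work are solid. World frame = base frame: x ahead of the robot, y to its left, z up, the work surface at z = 0. Lengths are in m, angles in rad, forces in N, time in s.
With the tool pointing down it reaches from about 0.4 to 0.85 m from the base axis. Payload 10.4 kg.
Tool frame: the origin (TCP) lies between the finger pads; the fingertips stand 11 mm ahead of it and the grasp point (between the pads) lies 8 mm behind it; x points along the fingers, y is the direction in which the jaws open and shut, and the axes are right-handed (so a half turn about x gives the same grasp; the last joint's range is limited). The gripper opens to 87 mm and grips with 3 to 60 N. Pads are 19 mm wide; open, the fingers measure 117 mm over their backs; the gripper's body (75 mm by 190 mm) begins 51 mm behind the grasp point.
Start: joints at [1.101, 0.332, -0.065, 1.46, 0.022, 1.35, -0.088], TCP at [0.27, -0.564, 0.234] pointing down, gripper open.
Joint ranges: [-2.6, 2.6], [-0.5, 2.12], [-1.47, 1.34], [0.16, 2.42], [-1.27, 4.41], [0.06, 2.06], [-2.6, 2.6]. Speed limits (rad/s): [2.22, 2.22, 2.79, 2.79, 3.14, 3.14, 3.14].

### API

Orientations are given as a unit quaternion [x, y, z, w].
In Python, from bench import r, cams, ticket gives the robot as it stands. The module is installed in compiled form; this text tells all that it offers.
- The arm moves only by the tool drive_tool, never from a script. Its argument "moves" is text: rows parted by semicolons, each of 5 numbers parted by spaces: the shift along the world's x, y, z in m, then the turn about the world's z in degrees, then the closure, from 0 (fully open) to 1 (shut). In form: x y z twist grip; .... A call has 1 to 20 rows; each row shifts and turns the commanded pose from where the row before left it; what a row does not reach is not made up. A row lasts 1/8 s, in which the tool goes at most 62.5 mm and 10.7 degrees, less where a joint would pass 70% of its speed; a pose out of reach is approached as far as the arm can. A call is refused whole if a number of a shift passes 0.0625 or a number of a turn 10.7, either way. A call with a gripper value outside its range is refused whole. The fingers move at their own pace and stop on an object; "newtons" is the grip in N (left out, the last holds). Time passes only in rows, so rows that do not move let the fingers close. It gives the time, the measured TCP pose, the force and the opening at its end, in the units of the state.
- r.read_state(): the state, without advancing time (a new reading comes with each control period).
- cams.camera(name): name is "scene" or "top"; returns a dict with "color" (400x640x3 uint8, red, green, blue), "fx", "fy", "cx", "cy" (pixels), "distortion" ([k1, k2, p1, p2, k3] as OpenCV has them; the pictures are not rectified), "extrinsics" (4x4, takes a point from camera to world coordinates). Camera axes: x right, y down, z forward; pixel columns grow to the right and rows downward; lengths in m; the calibration is good to about 2 mm. A picture is of the moment at which its call begins. There is no depth.
- ticket.close_job(): hands the job in, once; it reports no verdict.
The state is a dict: "time": time; "joint_positions": joint angles; "joint_vel": joint speeds; "joint_torque": joint torques, N m; "ee_pos": TCP position; "eef_rot": TCP orientation; "ft_force": force on the tool from outside, world axes, zero at the start; "torque": the same for the moment, N m; "width": finger opening in m.
Only numpy, scipy, OpenCV 4.12 (cv2) and the standard library are available. Lean on these libraries where they do the work, as an engineer would, in place of code of your own. Each camera call takes 0.05 s, during which the arm holds its last target.

## Working session

There is one attempt and no reset: what is moved stays moved. The work goes in short steps, Python scripts to look and compute and a tool call to move; the robot and the scene stay as the last step left them, time stands still between calls to the robot, and variables do not carry over. Pictures are saved under pics/ and viewed, and the job is handed in when it is done.

Besides the shell and the picture viewer there is one more tool, called after "Request:" as a command line: name --argument value ..., lists and objects as JSON in quotes. drive_tool: Moves the arm, as the interface text tells. Its arguments: {"type":"object","properties":{"moves":{"type":"string"},"newtons":{"type":"number"}},"required":["moves"]}

```bash
mkdir -p pics
cat > h.py <<'E'
import numpy as np, cv2
from bench import r, cams, ticket
def get(n):
    c=cams.camera(n); K=np.array([[c['fx'],0,c['cx']],[0,c['fy'],c['cy']],[0,0,1.]]); return c['color'],K,np.array(c['distortion'],float),np.array(c['extrinsics'])
def ray(px,K,D,T):
    u=cv2.undistortPoints(np.array(px,float).reshape(-1,1,2),K,D).reshape(-1,2)
    d=np.c_[u,np.ones(len(u))]@T[:3,:3].T
    return T[:3,3],d
def plane(px,z,K,D,T):
    o,d=ray(px,K,D,T); s=(z-o[2])/d[:,2]; return o+d*s[:,None]
def proj(P,K,D,T):
    Ti=np.linalg.inv(T); rv=cv2.Rodrigues(Ti[:3,:3])[0]
    return cv2.projectPoints(np.array(P,float).reshape(-1,1,3),rv,Ti[:3,3],K,D)[0].reshape(-1,2)
def save(img,f,s=1): cv2.imwrite('pics/'+f,cv2.resize(img[...,::-1],None,fx=s,fy=s,interpolation=cv2.INTER_CUBIC))
E
python3 - <<'E'
from h import *
for n in('scene','top'):
    c,K,D,T=get(n); save(c,n+'0.png',1.25); np.savez(n+'0.npz',c=c,K=K,D=D,T=T); print(n,K[0,0],K[0,2],K[1,2],D,T.round(3))
s=r.read_state();print({k:np.round(v,3) for k,v in s.items()})
E
```

```text
scene 444.9371574004093 315.77041159557206 201.0166159303533 [-0.06309245  0.          0.          0.          0.        ] [[-0.543 -0.563  0.623 -0.241]
 [-0.839  0.349 -0.417  0.598]
 [ 0.017 -0.749 -0.662  1.03 ]
 [ 0.     0.     0.     1.   ]]
top 402.77268300216554 317.29620733548717 195.7105965995392 [-0.08982662  0.          0.          0.          0.        ] [[ 0.028 -0.985  0.167  0.405]
 [-1.    -0.029 -0.002  0.025]
 [ 0.006 -0.167 -0.986  1.407]
 [ 0.     0.     0.     1.   ]]
{'time': np.float64(0.1), 'joint_positions': array([ 1.101,  0.333, -0.065,  1.461,  0.022,  1.35 , -0.088]), 'joint_vel': array([ 0.   , -0.002,  0.001, -0.003, -0.002, -0.   ,  0.   ]), 'joint_torque': array([ 1.0000e-03, -6.2455e+01,  2.4000e-02, -3.9072e+01, -6.1000e-02,
        3.7000e-02,  0.0000e+00]), 'ee_pos': array([ 0.27 , -0.563,  0.233]), 'eef_rot': array([-0.689, -0.157,  0.69 , -0.156]), 'ft_force': array([ 0.405, -0.089,  0.326]), 'torque': array([-0.032,  0.058, -0.039]), 'width': np.float64(0.087)}
```

View pics/scene0.png

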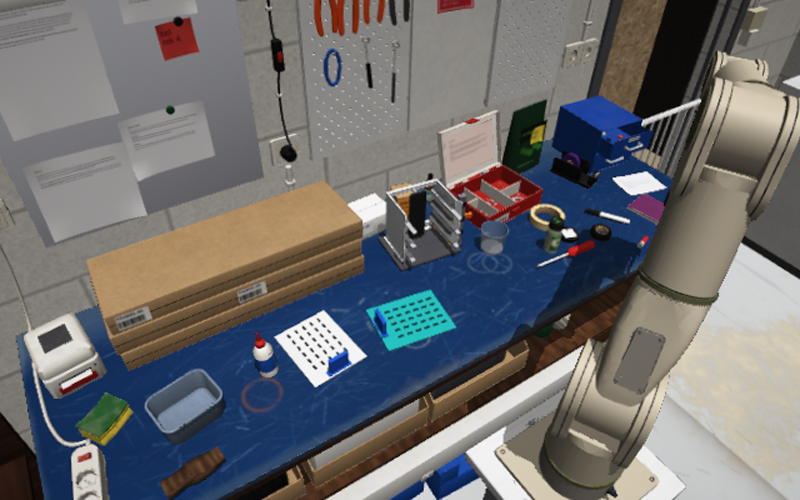

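View pics/top0.png

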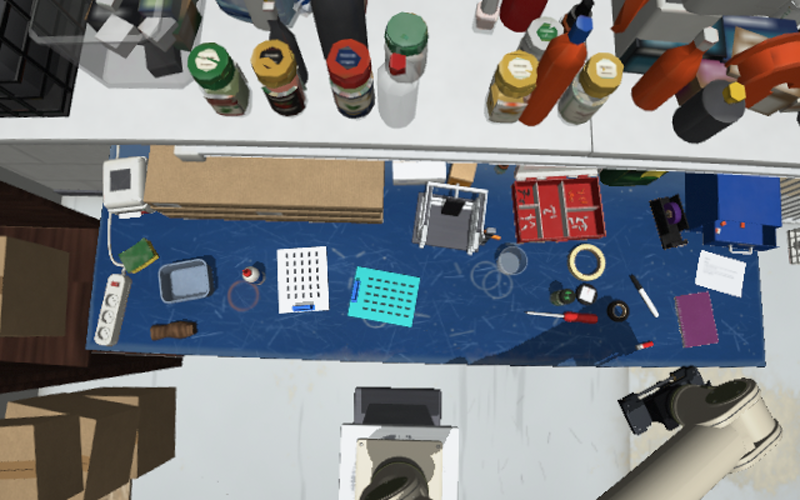

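The sheet candidates are the bright perforated plate, with its blue handle at about scene (338,362)/1.25 and top (303,308)/1.25, and the turquoise look-alike, with its handle at scene (380,322)/1.25 and top (355,285)/1.25. I'm choosing the bright aluminium one and checking it with close crops, together with the flags.

Run:
```python
from h import *
s=np.load('scene0.npz')['c'];t=np.load('top0.npz')['c']
A=cv2.resize(s[135:220,300:385],(400,400),interpolation=cv2.INTER_CUBIC)
B=cv2.resize(t[135:215,325:405],(400,400),interpolation=cv2.INTER_CUBIC)
C=cv2.resize(s[240:315,210:305],(400,300),interpolation=cv2.INTER_CUBIC)
E=cv2.resize(t[190:260,205:275],(400,300),interpolation=cv2.INTER_CUBIC)
o=np.zeros((600,800,3),np.uint8)
save(np.hstack([A,B]),'rack.png'); save(np.hstack([C,E]),'sheet.png')
```

```text
(no output)
```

View pics/rack.png

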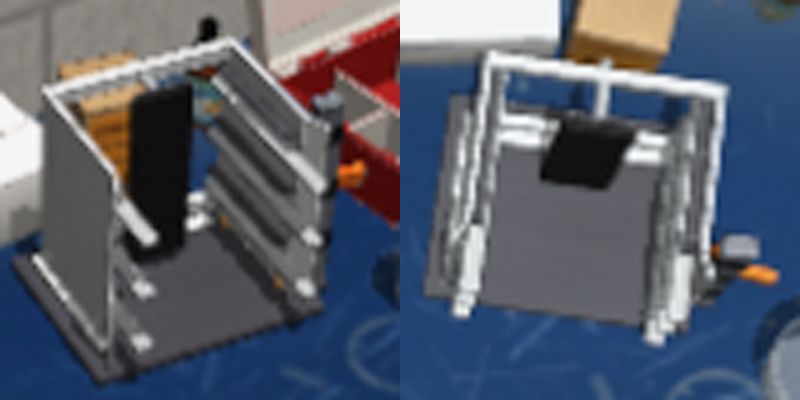

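View pics/sheet.png

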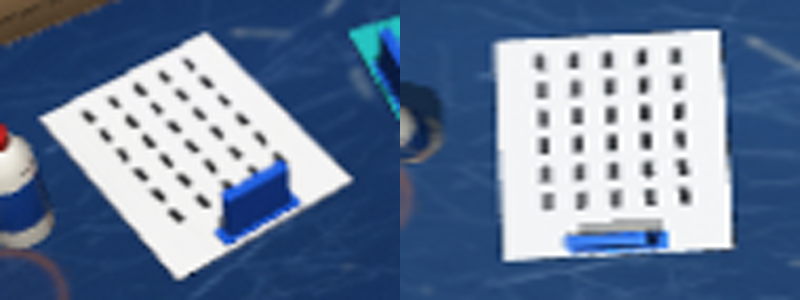

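Run:
```python
from h import *
S=np.load('scene0.npz');T=np.load('top0.npz')
a=lambda q:(q['K'],q['D'],q['T'])
p=np.array([[100,375],[325,300],[12,258]])*85/400+[300,135]
P=plane(p,.01,*a(S));print('base FL,FR,RL',P.round(4)); print(np.linalg.norm(P[0]-P[1]),np.linalg.norm(P[0]-P[2]))
p=np.array([[22,293],[55,95]])/5+[325,135]
P2=plane(p,.01,*a(T));print('top FL RL',P2.round(4),np.linalg.norm(P2[0]-P2[1]))
def mask(q,roi):
    hsv=cv2.cvtColor(q['c'],cv2.COLOR_RGB2HSV);m=cv2.inRange(hsv,(4,150,120),(16,255,255));mm=np.zeros_like(m);x0,x1,y0,y1=roi;mm[y0:y1,x0:x1]=m[y0:y1,x0:x1];v,u=np.nonzero(mm);return np.c_[u,v]
f1=mask(S,(364,390,160,182));f2=mask(T,(390,405,182,196));print(f1.mean(0),f1.min(0),f1.max(0),f2.mean(0),f2.min(0),f2.max(0))
o1,d1=ray(f1.mean(0),*a(S));o2,d2=ray(f2.mean(0),*a(T));d1=d1[0];d2=d2[0]
k=np.linalg.lstsq(np.c_[d1,-d2],o2-o1,rcond=None)[0];print('flag',o1+k[0]*d1,o2+k[1]*d2)
# sheet corners
for n,q in(('S',S),('T',T)):
    hsv=cv2.cvtColor(q['c'],cv2.COLOR_RGB2HSV)
    m=cv2.inRange(hsv,(0,0,150),(180,60,255))|cv2.inRange(hsv,(105,150,120),(125,255,255))
    x0,x1,y0,y1=(215,300,244,312) if n=='S' else (219,266,194,254)
    mm=np.zeros_like(m);mm[y0:y1,x0:x1]=m[y0:y1,x0:x1];mm=cv2.morphologyEx(mm,cv2.MORPH_CLOSE,np.ones((5,5)))
    c=max(cv2.findContours(mm,cv2.RETR_EXTERNAL,cv2.CHAIN_APPROX_NONE)[0],key=cv2.contourArea)
    W=plane(c.reshape(-1,2),.004,*a(q))
    R=cv2.minAreaRect((W[:,:2]*1000).astype(np.float32));print(n,R,cv2.boxPoints(R).round(1).tolist())
    b=cv2.inRange(hsv,(105,150,100),(125,255,255));
```

```text
base FL,FR,RL [[ 0.6511 -0.0225  0.01  ]
 [ 0.6306 -0.2095  0.01  ]
 [ 0.7942 -0.0372  0.01  ]]
0.18807362417839438 0.14385906041652446
top FL RL [[ 0.6514 -0.0201  0.01  ]
 [ 0.7962 -0.0405  0.01  ]] 0.14626837884562469
[374.30434783 171.13043478] [372 169] [377 173] [396.11764706 189.29411765] [393 188] [399 191]
flag [ 0.65406899 -0.23914877  0.1043666 ] [ 0.65567824 -0.2373754   0.10431916]
S ((536.7044677734375, 286.06878662109375), (195.85971069335938, 198.00526428222656), 12.709636688232422) [[419.3999938964844, 361.1000061035156], [463.0, 167.89999389648438], [654.0, 211.0], [610.5, 404.20001220703125]]
T ((538.5817260742188, 284.2623596191406), (210.16610717773438, 163.94459533691406), 2.7428581714630127) [[429.70001220703125, 361.1000061035156], [437.5, 197.39999389648438], [647.5, 207.39999389648438], [639.5999755859375, 371.20001220703125]]
```

Run:
```python
from h import *
S=np.load('scene0.npz');T=np.load('top0.npz')
save(S['c'][138:223,295:395],'rs.png',8 if 0 else 7); save(T['c'][138:213,322:412],'rt.png',8)
save(T['c'][190:255,210:275],'st.png',9);save(S['c'][240:315,213:303],'ss.png',8)
```

```text
(no output)
```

View pics/rs.png

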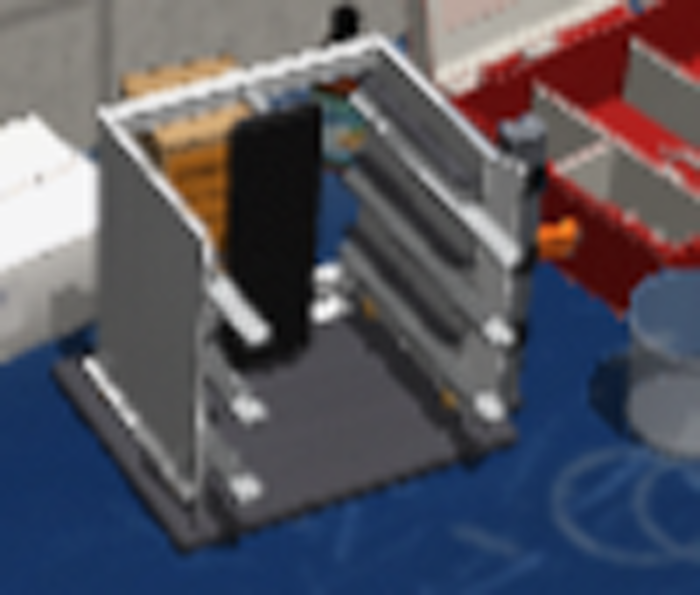

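View pics/rt.png

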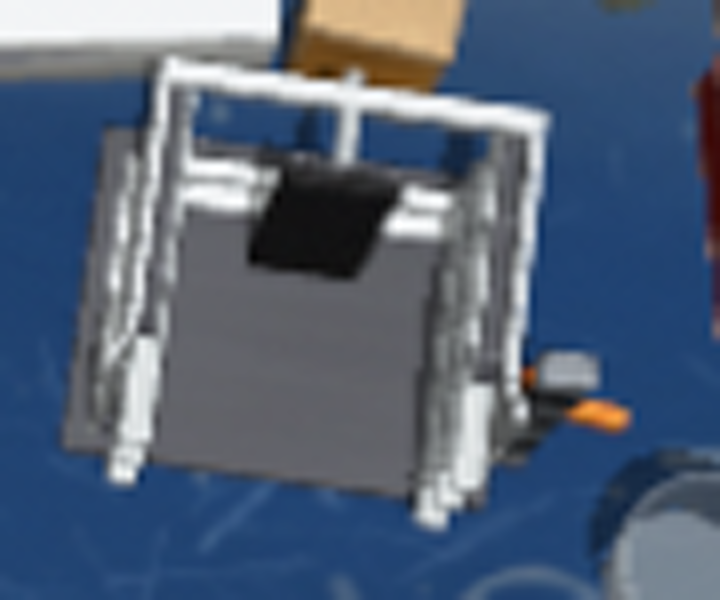

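View pics/st.png

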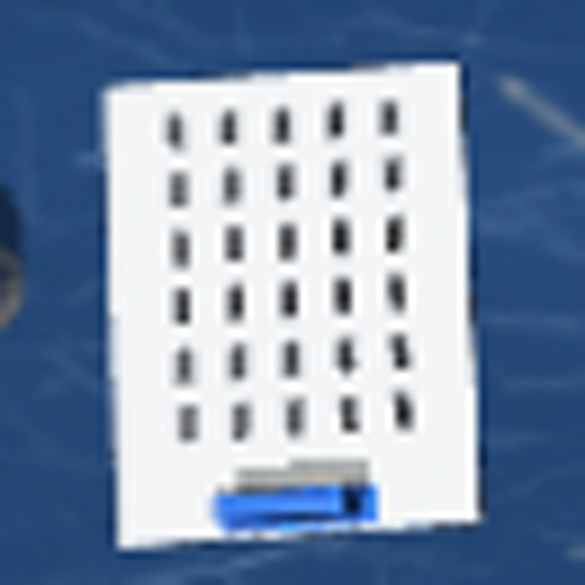

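View pics/ss.png

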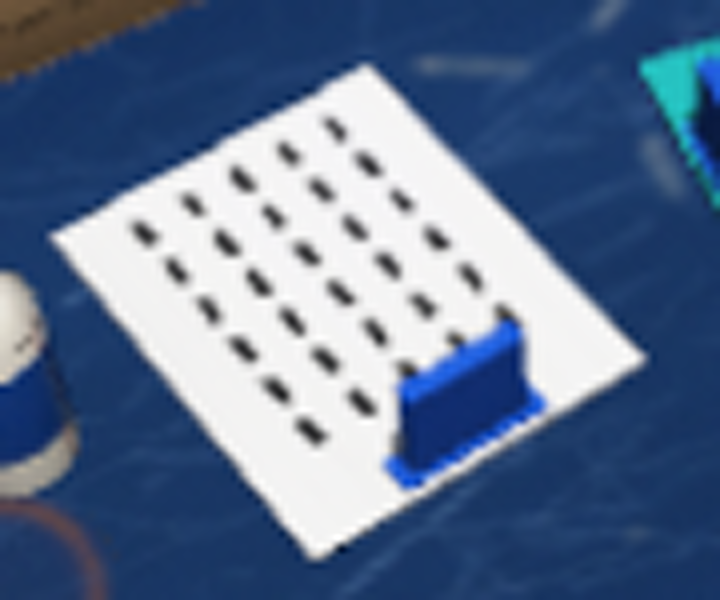

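Run:
```python
from h import *
S=np.load('scene0.npz');T=np.load('top0.npz')
a=lambda q:(q['K'],q['D'],q['T'])
cv=lambda p,s,o:(np.array(p)+.5)/s-.5+np.array(o)
def fit(model,W):
    m=np.array(model,float);W=W[:,:2];mc=m.mean(0);wc=W.mean(0);A=m-mc;B=W-wc
    th=np.arctan2((A[:,0]*B[:,1]-A[:,1]*B[:,0]).sum(),(A*B).sum());R=np.array([[np.cos(th),-np.sin(th)],[np.sin(th),np.cos(th)]])
    t=wc-R@mc;return t.round(4),np.degrees(th).round(2),((m@R.T+t-W)*1000).round(1).tolist()
base=[[-.075,.095],[-.075,-.095],[.075,.095]]
for z,p in((0,[[185,552],[517,437],[55,380]]),(.01,[[185,536],[517,424],[55,365]])):
    print('scene',z,*fit(base,plane(cv(p,7,(295,138)),z,*a(S))))
for z in(0,.01): print('top',z,*fit(base,plane(cv([[63,448],[485,505],[105,128]],8,(322,138)),z,*a(T))))
# cheeks top: rear outer L,R, right front
W=plane(cv([[165,62],[545,112],[522,415]],8,(322,138)),.19,*a(T));print(W.round(4),np.linalg.norm(W[0]-W[1]),np.degrees(np.arctan2(*(W[1]-W[2])[1::-1])))
# tongues low/mid/high tips, front middle of top side, top & scene
tl=cv([[122,475]],8,(322,138))
# sheet
m=[[.170,.07],[.170,-.07],[-.01,-.07],[-.01,.07]]
print('sheet T',*fit(m,plane(cv([[104,88],[460,63],[482,522],[119,548]],9,(210,190)),.004,*a(T))))
print('sheet S',*fit(m,plane(cv([[52,236],[370,62],[648,358],[317,560]],8,(213,240)),.004,*a(S))))
# handle top, z=.048
print('handle S',plane(cv([[401,388],[520,327]],8,(213,240)),.048,*a(S)).round(4))
print('handle T',plane(cv([[222,503],[375,497]],9,(210,190)),.048,*a(T)).round(4))
```

```text
scene 0 [ 0.7166 -0.1243] -4.91 [[-3.2, 0.0], [-1.3, -1.1], [4.5, 1.1]]
scene 0.01 [ 0.7164 -0.1239] -5.26 [[-3.4, 0.9], [-1.4, -2.0], [4.8, 1.1]]
top 0 [ 0.7172 -0.1225] -6.01 [[-0.7, 0.4], [-0.5, -0.8], [1.2, 0.3]]
top 0.01 [ 0.7151 -0.1217] -6.01 [[-1.0, 0.9], [-0.9, -1.6], [1.9, 0.7]]
[[ 0.7747 -0.051   0.19  ]
 [ 0.7592 -0.2007  0.19  ]
 [ 0.6379 -0.1912  0.19  ]] 0.1504467572169358 -4.446978599567879
sheet T [0.4586 0.2756] 5.67 [[0.2, -0.2], [-0.1, 0.5], [-0.4, 0.2], [0.3, -0.5]]
sheet S [0.4577 0.2738] 5.86 [[-0.1, -0.6], [-1.2, 0.8], [0.6, 0.3], [0.7, -0.6]]
handle S [[0.4581 0.2977 0.048 ]
 [0.4596 0.2504 0.048 ]]
handle T [[0.4583 0.297  0.048 ]
 [0.4624 0.2397 0.048 ]]
```

Run:
```python
from h import *
S=np.load('scene0.npz');T=np.load('top0.npz')
a=lambda q:(q['K'],q['D'],q['T'])
ps=np.radians(-5.8);R=np.array([[np.cos(ps),-np.sin(ps),0],[np.sin(ps),np.cos(ps),0],[0,0,1]]);t=np.array([.7165,-.123,0])
for n,q,o,s,sh in(('S',S,(295,138),7,(595,700)),('T',T,(322,138),8,(600,720))):
    x0,y0=o;im=cv2.resize(q['c'][y0:y0+sh[0]//s,x0:x0+sh[1]//s],None,fx=s,fy=s,interpolation=cv2.INTER_CUBIC)
    def dr(P,col):
        u=((proj(np.array(P)@R.T+t,*a(q))-o+.5)*s-.5).round().astype(int); cv2.polylines(im,[u.reshape(-1,1,2)],True,col,1)
    dr([[-.075,.095,.0],[-.075,-.095,.0],[.075,-.095,.0],[.075,.095,.0]],(255,255,0))
    for z,c in((.05,(255,0,0)),(.098,(0,255,0)),(.146,(255,0,255))):
        for sg in(1,-1): dr([[-.095,sg*.073,z],[-.095,sg*.061,z],[-.055,sg*.061,z],[-.055,sg*.073,z]],c)
    dr([[.032,.025,.098],[.032,-.025,.098]],(0,255,255))
    dr([[-.055,.073,.188],[.055,.073,.188],[.055,-.073,.188],[-.055,-.073,.188]],(0,255,255))
    save(im,'ov'+n+'.png')
```

```text
(no output)
```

View pics/ovS.png

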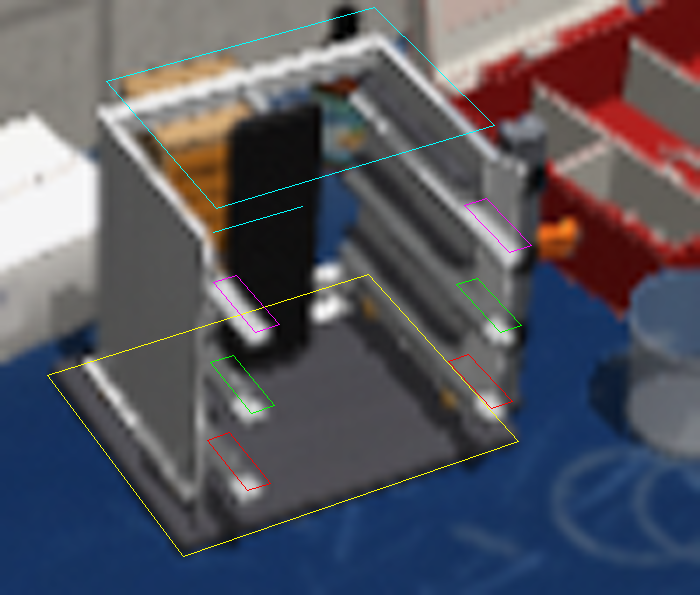

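View pics/ovT.png

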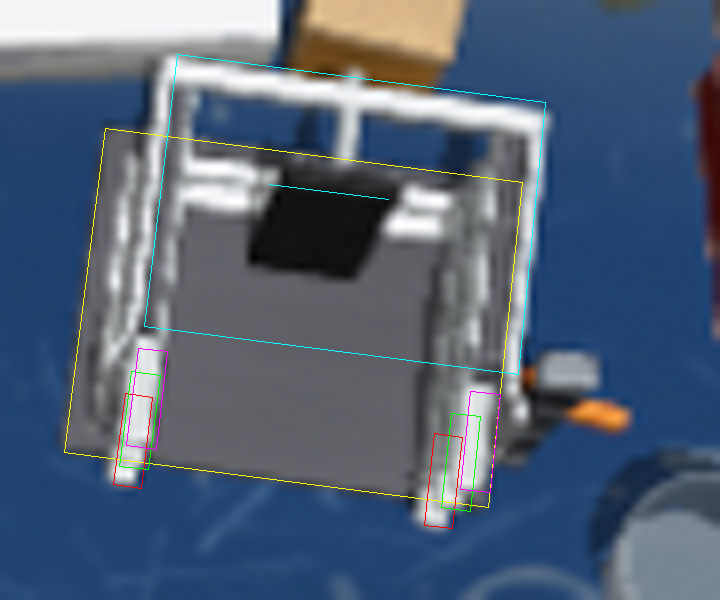

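The aluminium sheet's handle is at (0.458, 0.2745) with a yaw of +5.75°, and both views agree within about 2 mm. The flag triangulates to z≈0.104, so the middle pair is the one to load. The rack is near (0.7165, -0.1215) with a yaw of about -5.8°.

Request:
drive_tool --moves "0.035 0.045 0 4.68 0;0.035 0.045 0 4.68 0;0.035 0.045 0 4.68 0;0.035 0.045 0 4.68 0;0.025 0.055 0 4.68 0;0.025 0.055 0 4.68 0;0.01 0.06 0 4.68 0;0.01 0.06 0 4.68 0;0.01 0.06 0 4.68 0;0 0.06 0 4.68 0;0 0.06 0 4.68 0;0 0.06 0 4.68 0;0 0.06 0 4.68 0;-0.015 0.06 0 4.68 0;-0.015 0.06 0 4.68 0;-0.002 0.0075 -0.05 0 0;0 0 -0.05 0 0" --newtons 50

```text
time: 2.22
ee_pos: [0.4575, 0.2752, 0.1324]
eef_rot: [0.474, 0.525, -0.473, 0.525]
ft_force: [0.7, -0.3, -0.6]
width: 0.0869
```

Request:
drive_tool --moves "0 0 -0.05 0 0;0 0 -0.04 0 0;0 0 -0.018 0 0;0 0 0 0 0.6;0 0 0 0 1;0 0 0 0 1;0 0 0 0 1;0 0 0 0 1" --newtons 50

```text
time: 3.22
ee_pos: [0.4583, 0.2739, 0.026]
eef_rot: [0.474, 0.524, -0.474, 0.525]
ft_force: [1.0, -0.5, -0.3]
width: 0.0449
```

Run:
```python
from h import *
c,K,D,T=get('scene'); save(c[220:330,190:330],'g1.png',5)
s=r.read_state();print(s['ee_pos'],s['ft_force'],s['torque'],s['width'],s['time'])
```

```text
[0.45820507 0.27384785 0.02580889] [-0.20291499 -0.03289508 -0.25615083] [ 0.04946771 -0.10677291 -0.01202464] 0.04136518255855456 3.275
```

View pics/g1.png

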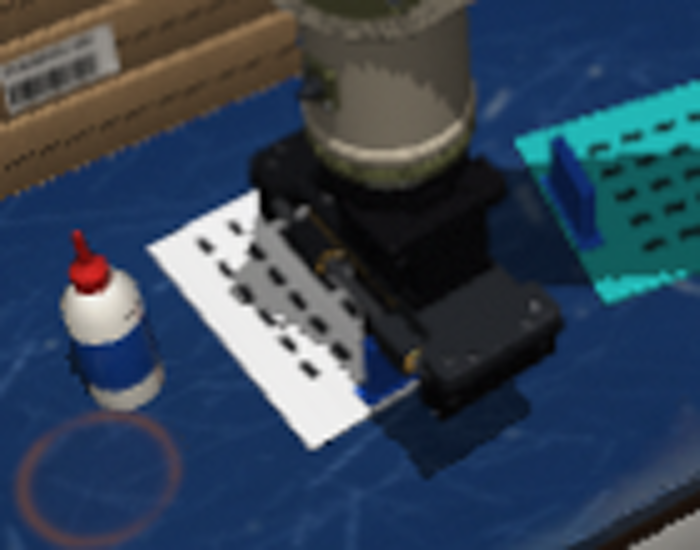

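Fingers still closing (width 41 mm); continue.

Request:
drive_tool --moves "0 0 0 0 1;0 0 0 0 1;0 0 0 0 1;0 0 0 0 1;0 0 0 0 1;0 0 0 0 1;0 0 0 0 1" --newtons 50

```text
time: 4.15
ee_pos: [0.4581, 0.2738, 0.0256]
eef_rot: [0.474, 0.525, -0.474, 0.525]
ft_force: [1.6, 0.8, -0.8]
width: 0.0097
```

Request:
drive_tool --moves "0 0 0.01 0 1;0 0 0.025 0 1;0 0 0.03 0 1;0 0 0.03 0 1;0 0 0.017 0 1;0 0 0 0 1;-0.003 -0.02 0 -1.2 1;-0.003 -0.04 0 -1.2 1;-0.003 -0.04 0 -1.2 1;-0.003 -0.04 0 -1.2 1;-0.003 -0.04 0 -1.2 1;-0.003 -0.04 0 -1.2 1;-0.003 -0.04 0 -1.2 1;-0.003 -0.04 0 -1.2 1;-0.003 -0.04 0 -1.2 1;-0.003 -0.026 0 -0.9 1;0 0 0 0 1;0 0 0 0 1" --newtons 55

```text
time: 6.4
ee_pos: [0.4277, -0.0914, 0.1368]
eef_rot: [-0.525, -0.474, 0.525, -0.473]
ft_force: [-0.4, 0.2, -2.3]
width: 0.0095
```

Run:
```python
from h import *
for n in('scene','top'):
    c,K,D,T=get(n); np.savez(n+'1.npz',c=c,K=K,D=D,T=T)
    save(c[110:300,240:440] if n=='scene' else c[110:290,290:430],'l_'+n+'.png',3.2 if n=='top' else 3)
s=r.read_state();print(s['ee_pos'],s['eef_rot'],s['ft_force'],s['torque'],s['width'],s['time'])
```

```text
[ 0.42801016 -0.0911079   0.13719884] [-0.52463435 -0.47426913  0.5246965  -0.47383666] [ 0.11532058 -0.80197412 -2.29023662] [-0.00044269 -0.03058765 -0.03680604] 0.009585992629124284 6.5
```

View pics/l_scene.png

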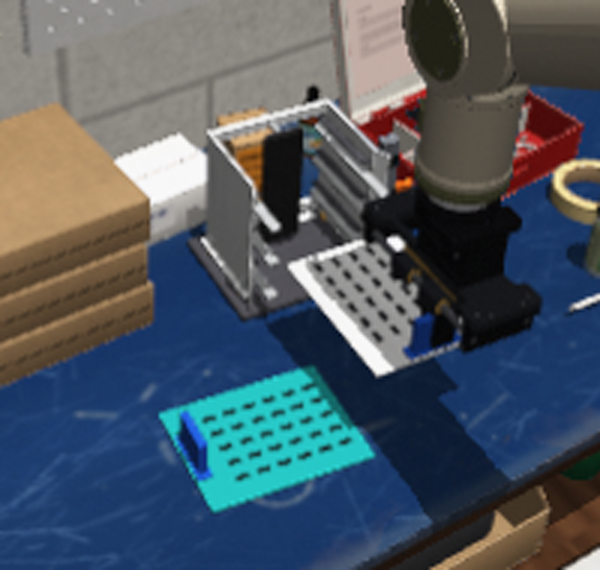

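View pics/l_top.png

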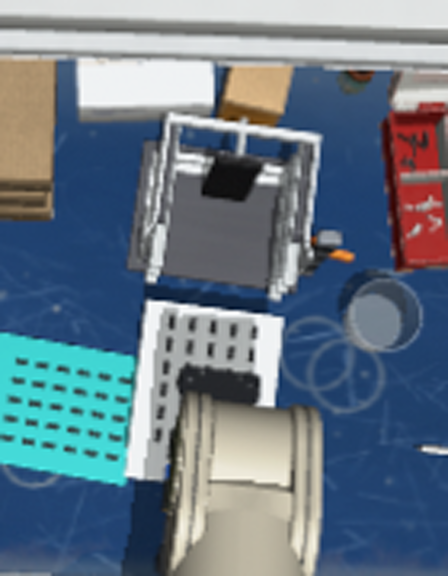

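Run:
```python
from h import *
S=np.load('scene1.npz');T=np.load('top1.npz')
A=S['c'][185:240,325:385];B=T['c'][195:265,325:385]
save(np.hstack([cv2.resize(A,(400,367),interpolation=3),cv2.resize(B[:55],(400,367),interpolation=3)]),'z1.png')
```

```text
(no output)
```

View pics/z1.png

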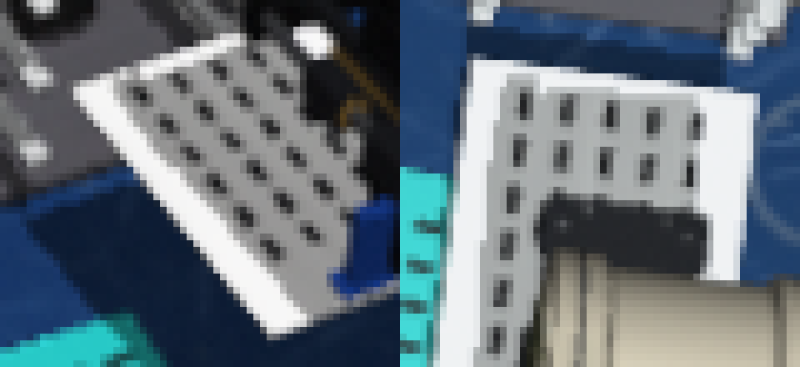

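Run:
```python
from h import *
S=np.load('scene1.npz');T=np.load('top1.npz')
a=lambda q:(q['K'],q['D'],q['T'])
k=20/3
cv=lambda p,o:(np.array(p)+.5)/k-.5+np.array(o)
def tri(ps,pt):
    o1,d1=ray(ps,*a(S));o2,d2=ray(pt,*a(T));d1=d1[0];d2=d2[0]
    q=np.linalg.lstsq(np.c_[d1,-d2],o2-o1,rcond=None)[0];return (o1+q[0]*d1).round(4),(o2+q[1]*d2).round(4)
print('RL',tri(cv([74,82],(325,185)),cv([72,60],(325,195))))
W=plane(cv([[72,60],[357,95]],(325,195)),.115,*a(T));print(W.round(4),np.linalg.norm(W[0]-W[1]),np.degrees(np.arctan2((W[1]-W[0])[0],-(W[1]-W[0])[1])), W.mean(0))
F=plane(cv([[270,335]],(325,185)),.115,*a(S));L=plane(cv([[74,82]],(325,185)),.115,*a(S));print('FL',F.round(4),L.round(4),np.linalg.norm(F-L))
ps=np.radians(-5.8);h=np.array([.428,-.0911]);print('pred rear mid',h+.17*np.array([np.cos(ps),np.sin(ps)]), 'RL', h+.17*np.array([np.cos(ps),np.sin(ps)])+.07*np.array([-np.sin(ps),np.cos(ps)]))
```

```text
RL (array([ 0.5983, -0.0383,  0.1207]), array([ 0.5997, -0.0366,  0.1208]))
[[ 0.6006 -0.0369  0.115 ]
 [ 0.5874 -0.1761  0.115 ]] 0.1398409325112293 -5.43547190911332 [ 0.59398952 -0.10651257  0.115     ]
FL [[ 0.4223 -0.019   0.115 ]] [[ 0.6035 -0.0423  0.115 ]] 0.18274342000960797
pred rear mid [ 0.59712972 -0.10827957] RL [ 0.60420366 -0.03863792]
```

Request:
drive_tool --moves "0.01 -0.002 0 0 1;0.01 -0.001 0 0 1;0.01 -0.001 0 0 1;0.01 -0.001 0 0 1;0.01 -0.001 0 0 1;0 0 -0.003 0 1;0 0 0 0 1;0 0 0 0 1"

```text
time: 7.5
ee_pos: [0.4778, -0.0982, 0.1346]
eef_rot: [-0.525, -0.474, 0.525, -0.474]
ft_force: [-0.6, 0.3, -1.0]
width: 0.0098
```

Run:
```python
from h import *
c,K,D,T=get('scene');A=c[165:225,315:385]; c2=get('top')[0];B=c2[170:230,325:395]
save(np.hstack([A,B]),'z2.png',5.7)
s=r.read_state();print(s['ee_pos'],s['ft_force'],s['torque'],s['width'],s['time'])
```

```text
[ 0.47792944 -0.09817876  0.13468571] [-0.24549269  0.01441368 -1.07870753] [ 0.02896453 -0.02852651  0.02046221] 0.009809376125460604 7.6
```

View pics/z2.png

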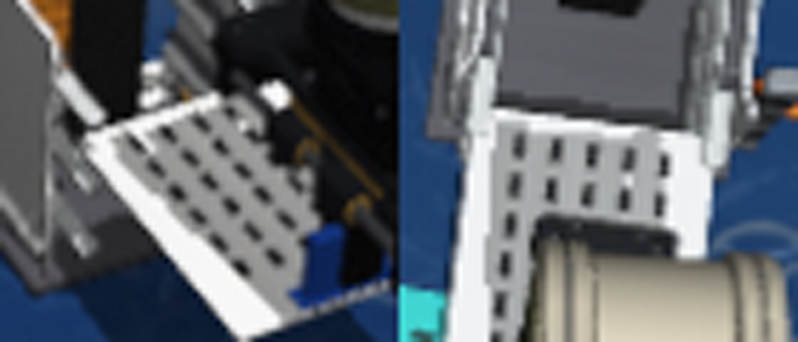

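Request:
drive_tool --moves "0 0 -0.002 0 1;0 0 -0.002 0 1;0 0 0 0 1"

```text
time: 7.98
ee_pos: [0.4779, -0.0981, 0.1304]
eef_rot: [-0.525, -0.474, 0.525, -0.474]
ft_force: [0.3, 0.6, -0.9]
width: 0.0093
```

Request:
drive_tool --moves "0 0 -0.002 0 1;0 0 0 0 1"

```text
time: 8.22
ee_pos: [0.478, -0.0981, 0.1284]
eef_rot: [-0.525, -0.474, 0.525, -0.474]
ft_force: [-0.5, -0.6, -1.3]
width: 0.0096
```

Request:
drive_tool --moves "0 0 -0.0015 0 1;0 0 0 0 1"

```text
time: 8.48
ee_pos: [0.478, -0.0981, 0.127]
eef_rot: [-0.525, -0.474, 0.525, -0.474]
ft_force: [-0.1, 1.2, -0.9]
width: 0.0096
```

Request:
drive_tool --moves "0 0 -0.0015 0 1;0 0 0 0 1"

```text
time: 8.72
ee_pos: [0.478, -0.0981, 0.1254]
eef_rot: [-0.525, -0.474, 0.525, -0.474]
ft_force: [-0.9, -0.2, -1.3]
width: 0.0095
```

Request:
drive_tool --moves "0 0 -0.0015 0 1;0 0 0 0 1"

```text
time: 8.98
ee_pos: [0.478, -0.0982, 0.124]
eef_rot: [-0.525, -0.474, 0.525, -0.474]
ft_force: [0.3, 0.2, -2.1]
width: 0.0092
```

Request:
drive_tool --moves "0 0 -0.0015 0 1;0 0 0 0 1"

```text
time: 9.22
ee_pos: [0.478, -0.0982, 0.1224]
eef_rot: [-0.525, -0.474, 0.525, -0.474]
ft_force: [-0.6, -0.0, -0.9]
width: 0.0097
```

Request:
drive_tool --moves "0 0 -0.0015 0 1;0 0 0 0 1"

```text
time: 9.48
ee_pos: [0.478, -0.0981, 0.1209]
eef_rot: [-0.525, -0.474, 0.525, -0.474]
ft_force: [0.2, 0.4, -1.4]
width: 0.0098
```

Run:
```python
from h import *
F=[]
for i in range(3):
    c,K,D,T=get('scene');s=r.read_state();F.append(np.r_[s['ft_force'],s['torque']*10])
A=c[165:225,315:385]; c2=get('top')[0];B=c2[170:230,325:395]
save(np.hstack([A,B]),'z3.png',5.7)
print(s['ee_pos'],np.mean(F,0).round(2),s['width'],s['time'])
```

```text
[ 0.47810572 -0.0981657   0.12110594] [ 0.1   0.03 -1.24 -0.05  0.27  0.18] 0.009461260350924858 9.625
```

View pics/z3.png

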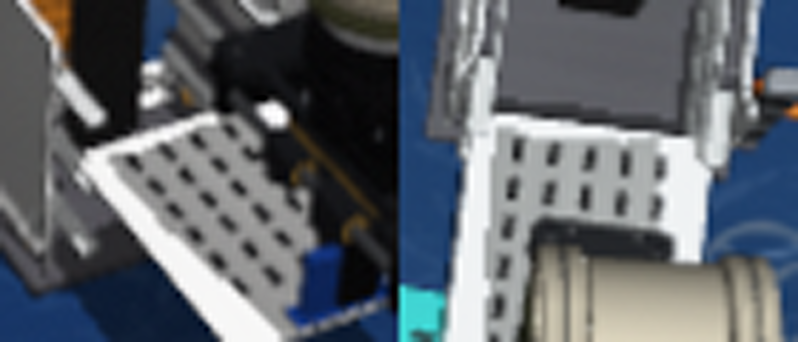

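Request:
drive_tool --moves "0 0 -0.0015 0 1;0 0 0 0 1"

```text
time: 9.93
ee_pos: [0.478, -0.0981, 0.1194]
eef_rot: [-0.525, -0.474, 0.525, -0.474]
ft_force: [0.6, -0.2, -2.4]
width: 0.0095
```

Request:
drive_tool --moves "0 0 -0.0015 0 1;0 0 0 0 1"

```text
time: 10.18
ee_pos: [0.478, -0.0981, 0.1179]
eef_rot: [-0.525, -0.474, 0.525, -0.474]
ft_force: [0.2, -0.2, -1.1]
width: 0.0099
```

```bash
cat > f.py <<'E'
from h import *
F=[]
for i in range(3):
    get('scene');s=r.read_state();F.append(np.r_[s['ft_force'],s['torque']*10])
print(s['ee_pos'].round(4) if hasattr(s['ee_pos'],'round') else s['ee_pos'],np.mean(F,0).round(2),s['width'],s['time'])
E
python3 f.py
```

```text
[ 0.4781 -0.0981  0.1181] [ 0.01 -0.27 -1.23 -0.05 -0.22  0.17] 0.009595887174122337 10.325
```

Request:
drive_tool --moves "0 0 -0.0015 0 1;0 0 0 0 1"

```text
time: 10.58
ee_pos: [0.4782, -0.0982, 0.1167]
eef_rot: [0.525, 0.473, -0.525, 0.474]
ft_force: [-1.7, 0.1, 1.5]
width: 0.0095
```

```bash
python3 f.py
```

```text
[ 0.4782 -0.0982  0.1167] [-1.01 -0.33  1.34 -0.31 -0.91  0.2 ] 0.009798449249590866 10.725
```

Request:
drive_tool --moves "0 0 -0.0015 0 1;0 0 0 0 1"

```text
time: 10.98
ee_pos: [0.4782, -0.0982, 0.1153]
eef_rot: [0.525, 0.473, -0.525, 0.474]
ft_force: [-3.1, -0.3, 4.9]
width: 0.0093
```

```bash
python3 f.py
python3 - <<'E'
from h import *
c=get('scene')[0];A=c[165:225,315:385]; c2=get('top')[0];B=c2[170:230,325:395]
save(np.hstack([A,B]),'z4.png',5.7)
E
```

```text
[ 0.4782 -0.0982  0.1153] [-2.77  0.38  4.32 -0.13 -1.58  0.09] 0.009618830887618056 11.125
```

View pics/z4.png

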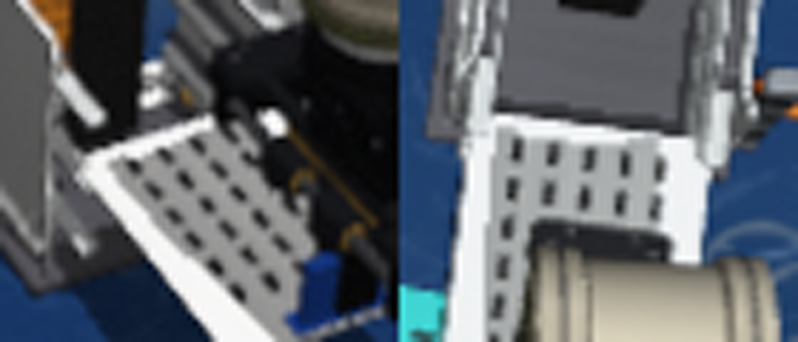

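Request:
drive_tool --moves "0 0 0.004 0 1;0 0 0 0 1;0.005 -0.0005 0 0 1;0.005 -0.0005 0 0 1;0 0 0 0 1"

```text
time: 11.85
ee_pos: [0.4884, -0.099, 0.1189]
eef_rot: [0.525, 0.474, -0.525, 0.473]
ft_force: [-0.2, -0.6, -1.7]
width: 0.0098
```

```bash
python3 f.py
```

```text
[ 0.488  -0.0991  0.1189] [ 0.31  0.13 -1.55  0.14 -0.12  0.09] 0.009741055798072006 12.0
```

Request:
drive_tool --moves "0.004 -0.0004 0 0 1;0.004 -0.0004 0 0 1;0 0 0 0 1"

```text
time: 12.38
ee_pos: [0.4964, -0.0999, 0.1191]
eef_rot: [0.525, 0.474, -0.525, 0.474]
ft_force: [-0.4, -0.6, -1.6]
width: 0.0096
```

Request:
drive_tool --moves "0.004 -0.0004 0 0 1;0.004 -0.0004 0 0 1;0 0 0 0 1"

```text
time: 12.75
ee_pos: [0.5044, -0.1007, 0.1191]
eef_rot: [0.525, 0.474, -0.525, 0.474]
ft_force: [-0.7, 0.1, -1.9]
width: 0.0095
```

```bash
python3 f.py
python3 - <<'E'
from h import *
c=get('scene')[0];A=c[165:225,315:385]; c2=get('top')[0];B=c2[155:215,325:395]
save(np.hstack([A,B]),'z5.png',5.7)
E
```

```text
[ 0.504  -0.1007  0.119 ] [-0.23  0.14 -1.66 -0.2  -0.27 -0.15] 0.009669969682336396 12.9
```

View pics/z5.png

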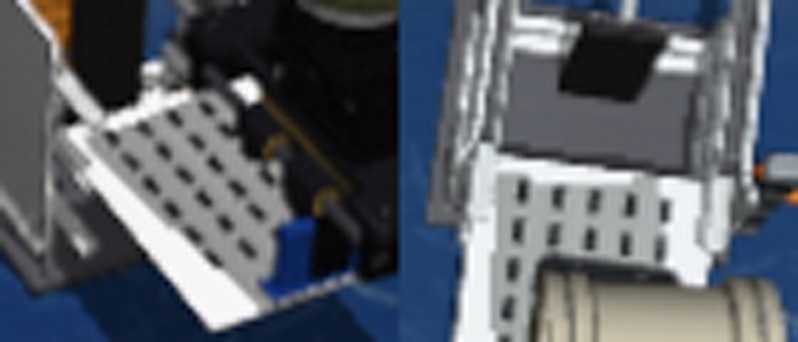

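Request:
drive_tool --moves "0.003 -0.0003 0 0 1;0.003 -0.0003 0 0 1;0 0 0 0 1"

```text
time: 13.38
ee_pos: [0.5103, -0.1013, 0.1191]
eef_rot: [0.525, 0.474, -0.525, 0.474]
ft_force: [-0.4, 0.2, -0.9]
width: 0.0098
```

Request:
drive_tool --moves "0.003 -0.0003 0 0 1;0.003 -0.0003 0 0 1;0 0 0 0 1"

```text
time: 13.75
ee_pos: [0.5163, -0.1019, 0.1191]
eef_rot: [0.525, 0.474, -0.525, 0.474]
ft_force: [0.6, 0.2, -1.7]
width: 0.0099
```

Request:
drive_tool --moves "0.003 -0.0003 0 0 1;0.003 -0.0003 0 0 1;0 0 0 0 1"

```text
time: 14.12
ee_pos: [0.5223, -0.1025, 0.1191]
eef_rot: [0.525, 0.474, -0.525, 0.474]
ft_force: [0.3, -0.1, -1.3]
width: 0.0093
```

```bash
python3 f.py
```

```text
[ 0.522  -0.1026  0.119 ] [-0.22  0.03 -1.47  0.04 -0.4  -0.12] 0.009460071944864357 14.275
```

Request:
drive_tool --moves "0.004 -0.0004 0 0 1;0.004 -0.0004 0 0 1;0 0 0 0 1"

```text
time: 14.65
ee_pos: [0.5304, -0.1033, 0.119]
eef_rot: [0.525, 0.474, -0.525, 0.474]
ft_force: [-0.2, -0.4, -1.0]
width: 0.01
```

Request:
drive_tool --moves "0.003 -0.0003 0 0 1;0.003 -0.0003 0 0 1;0 0 0 0 1"

```text
time: 15.02
ee_pos: [0.5363, -0.1039, 0.1191]
eef_rot: [0.525, 0.474, -0.525, 0.474]
ft_force: [0.6, 0.7, -1.6]
width: 0.0099
```

Request:
drive_tool --moves "0.003 -0.0003 0 0 1;0.003 -0.0003 0 0 1;0 0 0 0 1"

```text
time: 15.4
ee_pos: [0.5423, -0.1045, 0.1191]
eef_rot: [0.525, 0.474, -0.525, 0.474]
ft_force: [-0.4, 0.1, -0.3]
width: 0.0098
```

Request:
drive_tool --moves "0.003 -0.0003 0 0 1;0.003 -0.0003 0 0 1;0 0 0 0 1"

```text
time: 15.78
ee_pos: [0.5483, -0.1051, 0.1191]
eef_rot: [0.525, 0.474, -0.525, 0.474]
ft_force: [-0.2, 0.9, -1.1]
width: 0.0094
```

```bash
python3 f.py
python3 - <<'E'
from h import *
c=get('scene')[0];A=c[155:215,315:385]; c2=get('top')[0];B=c2[145:205,325:395]
save(np.hstack([A,B]),'z6.png',5.7)
E
```

```text
[ 0.548  -0.1051  0.119 ] [ 0.27 -0.13 -1.33  0.08 -0.49  0.03] 0.009696980429695813 15.925
```

View pics/z6.png

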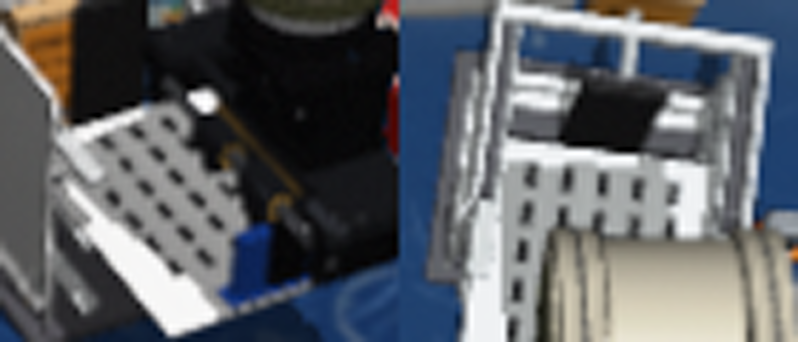

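Request:
drive_tool --moves "0.002 -0.0002 0 0 1;0.002 -0.0002 0 0 1;0 0 0 0 1"

```text
time: 16.4
ee_pos: [0.5523, -0.1055, 0.1191]
eef_rot: [0.525, 0.474, -0.525, 0.474]
ft_force: [0.0, 0.4, -1.7]
width: 0.0097
```

Request:
drive_tool --moves "0.002 -0.0002 0 0 1;0.002 -0.0002 0 0 1;0 0 0 0 1"

```text
time: 16.77
ee_pos: [0.5562, -0.106, 0.119]
eef_rot: [0.525, 0.474, -0.525, 0.474]
ft_force: [-0.1, -0.2, -1.1]
width: 0.0098
```

Request:
drive_tool --moves "0.002 -0.0002 0 0 1;0.002 -0.0002 0 0 1;0 0 0 0 1"

```text
time: 17.15
ee_pos: [0.5602, -0.1063, 0.1191]
eef_rot: [0.525, 0.474, -0.525, 0.474]
ft_force: [-0.0, 0.3, -1.5]
width: 0.0096
```

Request:
drive_tool --moves "0.002 -0.0002 0 0 1;0.002 -0.0002 0 0 1;0 0 0 0 1"

```text
time: 17.52
ee_pos: [0.5637, -0.1066, 0.1189]
eef_rot: [-0.525, -0.474, 0.525, -0.473]
ft_force: [-2.6, 0.9, -0.7]
width: 0.0095
```

```bash
python3 f.py
```

```text
[ 0.5638 -0.1067  0.119 ] [-2.73  1.05 -0.29  0.87  5.74 -0.32] 0.009680275543333961 17.675
```

Request:
drive_tool --moves "0.002 -0.0002 0 0 1;0.002 -0.0002 0 0 1;0 0 0 0 1"

```text
time: 18.05
ee_pos: [0.5681, -0.1072, 0.119]
eef_rot: [0.525, 0.474, -0.525, 0.474]
ft_force: [-3.0, 1.4, -2.1]
width: 0.0095
```

Request:
drive_tool --moves "0.002 -0.0002 0 0 1;0.002 -0.0002 0 0 1;0 0 0 0 1"

```text
time: 18.42
ee_pos: [0.5722, -0.1076, 0.119]
eef_rot: [0.525, 0.474, -0.525, 0.474]
ft_force: [-3.6, -0.6, -0.9]
width: 0.0093
```

Request:
drive_tool --moves "0.002 -0.0002 0 0 1;0.0015 -0.0001 0 0 1;0 0 0 0 1"

```text
time: 18.8
ee_pos: [0.5757, -0.1079, 0.119]
eef_rot: [0.525, 0.474, -0.525, 0.474]
ft_force: [-3.9, 0.5, -0.4]
width: 0.01
```

Request:
drive_tool --moves "0.001 -0.0001 0 0 1;0.001 -0.0001 0 0 1;0 0 0 0 1"

```text
time: 19.18
ee_pos: [0.5776, -0.1081, 0.119]
eef_rot: [0.525, 0.474, -0.525, 0.474]
ft_force: [-3.4, -0.8, -1.5]
width: 0.0094
```

Request:
drive_tool --moves "0.001 -0.0001 0 0 1;0.001 -0.0001 0 0 1;0 0 0 0 1"

```text
time: 19.55
ee_pos: [0.5797, -0.1083, 0.1191]
eef_rot: [0.525, 0.474, -0.525, 0.474]
ft_force: [-3.5, 0.5, -0.6]
width: 0.0096
```

Request:
drive_tool --moves "0.001 -0.0001 0 0 1;0.001 -0.0001 0 0 1;0 0 0 0 1"

```text
time: 19.92
ee_pos: [0.5817, -0.1084, 0.1191]
eef_rot: [0.525, 0.474, -0.525, 0.474]
ft_force: [-3.1, 1.3, -0.8]
width: 0.0098
```

Request:
drive_tool --moves "0.001 -0.0001 0 0 1;0 0 0 0 1"

```text
time: 20.18
ee_pos: [0.5826, -0.1086, 0.1191]
eef_rot: [0.525, 0.474, -0.525, 0.474]
ft_force: [-3.6, 0.9, -1.0]
width: 0.0101
```

Request:
drive_tool --moves "0.001 -0.0001 0 0 1;0 0 0 0 1"

```text
time: 20.42
ee_pos: [0.5836, -0.1087, 0.1191]
eef_rot: [0.525, 0.474, -0.525, 0.474]
ft_force: [-4.4, 0.0, -1.2]
width: 0.0095
```

Request:
drive_tool --moves "0.001 -0.0001 0 0 1;0 0 0 0 1"

```text
time: 20.68
ee_pos: [0.5843, -0.1087, 0.1189]
eef_rot: [-0.525, -0.474, 0.525, -0.473]
ft_force: [-5.5, 0.2, -0.7]
width: 0.0094
```

Request:
drive_tool --moves "0.001 -0.0001 0 0 1;0 0 0 0 1"

```text
time: 20.92
ee_pos: [0.5847, -0.1087, 0.1188]
eef_rot: [-0.525, -0.474, 0.526, -0.473]
ft_force: [-8.7, 1.3, 0.9]
width: 0.0098
```

Request:
drive_tool --moves "0.001 -0.0001 0 0 1;0 0 0 0 1"

```text
time: 21.18
ee_pos: [0.5852, -0.1087, 0.1186]
eef_rot: [-0.524, -0.474, 0.526, -0.473]
ft_force: [-11.1, 1.6, 1.7]
width: 0.0093
```

Request:
drive_tool --moves "0.0005 0 0 0 1;0 0 0 0 1;0 0 0 0 1"

```text
time: 21.55
ee_pos: [0.5854, -0.1087, 0.1185]
eef_rot: [-0.524, -0.475, 0.526, -0.473]
ft_force: [-11.7, 2.2, 2.6]
width: 0.0098
```

```bash
python3 f.py
python3 - <<'E'
from h import *
c=get('scene')[0];A=c[145:205,315:385]; c2=get('top')[0];B=c2[140:200,325:395]
save(np.hstack([A,B]),'z7.png',5.7)
E
```

```text
[ 0.5854 -0.1087  0.1186] [-12.26   2.19   2.48   3.46  23.5   -1.09] 0.009667932566883199 21.7
```

View pics/z7.png

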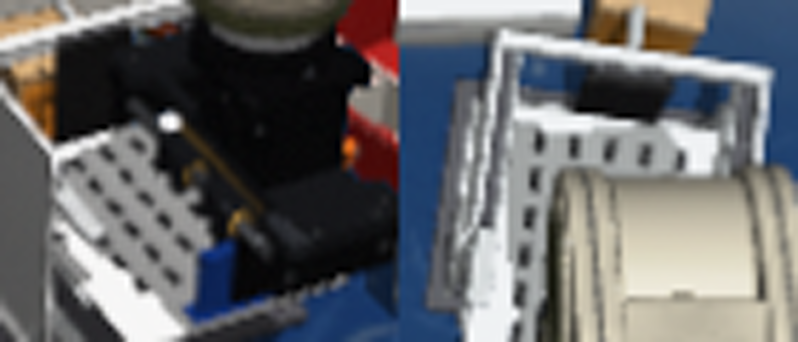

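Request:
drive_tool --moves "-0.001 0.0001 0 0 1;-0.001 0.0001 0 0 1;-0.001 0.0001 0 0 1;0 0 -0.001 0 1;0 0 0 0 1"

```text
time: 22.42
ee_pos: [0.5841, -0.1086, 0.1181]
eef_rot: [0.525, 0.474, -0.525, 0.474]
ft_force: [-5.1, 0.9, 0.5]
width: 0.0094
```

```bash
python3 f.py
```

```text
[ 0.5841 -0.1087  0.1181] [-5.49  0.51  0.44  0.94  9.25 -0.8 ] 0.009908880539532233 22.575
```

Request:
drive_tool --moves "-0.001 0.0001 -0.0005 0 1;0 0 -0.0005 0 1;0 0 0 0 1"

```text
time: 22.95
ee_pos: [0.5835, -0.1087, 0.1175]
eef_rot: [0.525, 0.473, -0.525, 0.474]
ft_force: [-3.1, 0.6, 1.3]
width: 0.0096
```

```bash
python3 f.py
```

```text
[ 0.5835 -0.1086  0.1174] [-2.41  0.04  3.16 -0.26  3.7  -0.55] 0.009693536127033341 23.1
```

Request:
drive_tool --moves "0 0 0 0 0.8;0 0 0 0 0.7;0 0 0 0 0.7;0 0 0 0 0.7;0 0 0 0 0.7;0 0 0 0 0.7"

```text
time: 23.85
ee_pos: [0.5831, -0.1086, 0.1171]
eef_rot: [0.525, 0.474, -0.525, 0.474]
ft_force: [-0.5, -0.3, -0.4]
width: 0.0256
```

```bash
python3 f.py
```

```text
[ 0.5831 -0.1086  0.1171] [-0.3  -0.53  0.29 -0.2  -0.7   0.04] 0.02621203072513721 24.0
```

Request:
drive_tool --moves "0 0 0.01 0 0.7;0 0 0.03 0 0.7;0 0 0.05 0 0.7;0 0 0.05 0 0.7;-0.03 0.03 0.02 0 0.7;-0.04 0.04 0 0 0.7;-0.04 0.05 0 0 0.7;-0.02 0.05 0 0 0.7;0 0.06 0 0 0.7;0 0.06 0 0 0.7;0 0.06 0 0 0.7;0 0 0 0 0.7"

```text
time: 25.5
ee_pos: [0.4523, 0.2454, 0.2779]
eef_rot: [0.524, 0.476, -0.523, 0.475]
ft_force: [0.8, -1.0, -0.3]
width: 0.026
```

```bash
python3 f.py
python3 - <<'E'
from h import *
S=cams
for n in('scene','top'):
    c,K,D,T=get(n); np.savez(n+'2.npz',c=c,K=K,D=D,T=T)
    save(c[130:230,290:410] if n=='scene' else c[130:230,310:430],'e_'+n+'.png',6)
E
```

```text
[0.4543 0.2395 0.2774] [ 0.25 -0.58 -0.06 -0.54 -0.74  0.01] 0.025932772779726415 25.65
```

View pics/e_scene.png

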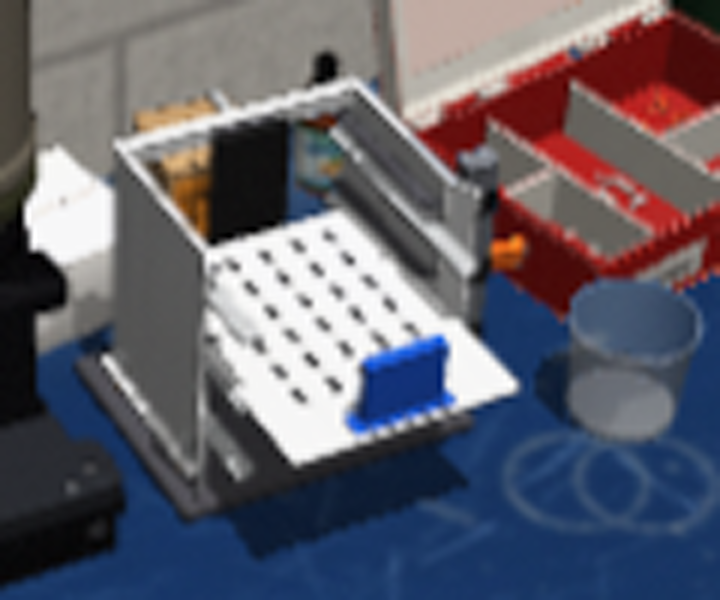

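View pics/e_top.png

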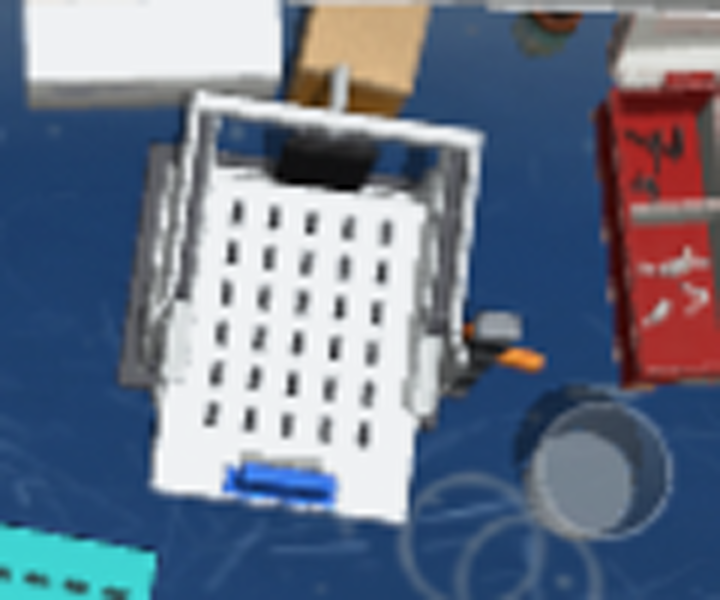

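Run:
```python
from h import *
T=np.load('top2.npz');S=np.load('scene2.npz');a=lambda q:(q['K'],q['D'],q['T'])
cv=lambda p,o:(np.array(p)+.5)/6-.5+np.array(o)
ps=np.radians(-5.8);R=np.array([[np.cos(ps),-np.sin(ps)],[np.sin(ps),np.cos(ps)]]);t=np.array([.7165,-.1215])
for n,W in(('T',plane(cv([[152,488],[405,522]],(310,130)),.096,*a(T))),('S',plane(cv([[297,465],[520,385]],(290,130)),.096,*a(S)))):
    d=W[1]-W[0];print(n,W.round(4),'rack',((W[:,:2]-t)@R).round(4),'len',np.linalg.norm(d),'yaw',np.degrees(np.arctan2(d[0],-d[1])))
def tri(ps,pt):
    o1,d1=ray(ps,*a(S));o2,d2=ray(pt,*a(T));d1=d1[0];d2=d2[0]
    q=np.linalg.lstsq(np.c_[d1,-d2],o2-o1,rcond=None)[0];return (o1+q[0]*d1).round(4),(o2+q[1]*d2).round(4)
print(tri(cv([297,465],(290,130)),cv([152,488],(310,130))),tri(cv([520,385],(290,130)),cv([405,522],(310,130))))
```

```text
T [[ 0.5791 -0.0368  0.096 ]
 [ 0.5642 -0.1757  0.096 ]] rack [[-0.1453  0.0704]
 [-0.146  -0.0693]] len 0.13971205439075168 yaw -6.098124560911309
S [[ 0.5754 -0.0368  0.096 ]
 [ 0.5643 -0.1767  0.096 ]] rack [[-0.149   0.07  ]
 [-0.1459 -0.0703]] len 0.1403285899089015 yaw -4.540096447575195
(array([ 0.5779, -0.0387,  0.0931]), array([ 0.5795, -0.0369,  0.0932])) (array([ 0.5637, -0.1761,  0.0966]), array([ 0.5642, -0.1756,  0.0966]))
```

```bash
python3 -c "
from h import *
s=r.read_state();print(np.round(s['joint_vel'],3),s['time']);print(ticket.close_job())"
```

```text
[ 0.005 -0.003 -0.     0.001 -0.002 -0.002 -0.003] 25.75
the job is handed in; nothing more can be done
None
```

I slid the aluminium sheet onto the middle rail pair, the one the orange flag marks, pushed the bumper home, released the sheet and handed the job in at 25.75 s. No verdict is reported.

- **Flag:** the flag that stands out triangulated to about z 0.104 m, so the middle pair.
- **Rail height:** I felt for the tongues from above. They came up about 6 mm lower than nominal, so the cage stands low.
- **Bumper:** it yielded steadily at about 4 N over roughly 21 mm. The force then climbed at about 6 N/mm to 12 N, which fits the rubber face against its rigid end. I had no direct reading of the bumper joint.
- **Release:** I eased the push off and set the sheet on the rails, then opened the fingers. Tool force then read near zero and the arm is clear of the rack.
- **Final position, by camera:** the rear edge is at about rack x +0.034 m, assuming the sheet's 180 mm length. The side-to-side position is within about 1 mm of centre.
- **Disagreements:** the two cameras give sheet yaws of -6.1° and -4.5° against a rack yaw of about -5.8°, all within the limit. Triangulated heights of the front corners differ by about 3 mm, which is within the measuring error.
- **Bystanders:** the cup stood upright in the last pictures. I did not re-measure the cup, jar or glue bottle, but every move was planned clear of them and the forces never showed an unexpected contact.

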